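# Build up and clamp the polishing head

### The job

Put the polishing head together on its grey jig: lay the black rubber pad round the shaft on the aluminium plate, lay the orange wheel centred on top of it, then turn the blue keyed knob to match the flat of the D-shaft and push it onto the shaft. Press the knob down against the wheel until the sprung plate has gone down more than half of its travel, and finish like that: keep holding the knob pressed down and do not let go, so that I can slip in the locking clip. Leave the red car shell, the file and the paint well where they are.

Things in the scene. Friction and masses are not known exactly. Their poses are not given: they have to be found in the camera images.
- jig: Fixed jig, place and yaw vary: grey base 100 x 100 x 16 mm, origin at the centre of its underside on the bench. On its axis stands a fixed steel D-shaft; a yellow stripe on the base's top, 36 to 49 mm from the axis, marks the jig's own +x, the side of the shaft's flat. A round aluminium plate (68 mm diameter, 8 mm thick) sits round the shaft on a spring.
- shaft_top (a point): Centre of the top of the D-shaft, on the axis, 73 mm above the bench. The shaft is 16 mm in diameter, its flat 3.5 mm from the axis, its last 2 mm tapered. Axes as the jig: x towards the flat, z up.
- plate_top (a point): Centre of the upper face of the sprung aluminium plate, on the shaft's axis, 35 mm above the bench when unpressed; it sinks as the plate is pressed.
- plate (a joint): How far the sprung plate is pressed down, m: 0 at rest, 0.010 at its stop. The spring needs about 5 N to start and about 13 N at the stop (9 N at 0.005).
- pad_center (a point): Centre (half-way up) of the backing pad: a rigid black rubber disc, 52 mm diameter, 12 mm thick, with a 22 mm round hole, 30 g, lying flat on the bench.
- wheel_center (a point): Centre (half-way up) of the polishing wheel: a rigid orange disc, 52 mm diameter, 12 mm thick, with a 22 mm round hole, 50 g, lying flat on the bench.
- knob_center (a point): Centre (half-way up) of the blue cylindrical knob, 40 mm diameter, 34 mm tall, 40 g, standing bore down. D-shaped bore 26 mm deep, 17.6 mm diameter, flat 4.7 mm from the axis on the knob's +x side, marked by a white line on top from centre to rim. z is up. It goes on only with +x along the shaft's +x (within about 8 degrees); else it stays sitting on the shaft's end.
- shell: Bystander: red plastic car body shell, 180 mm long (its x), 75 wide, 46 tall; origin at the centre of its underside.
- file: Bystander: steel hobby file with a round wooden handle, 183 mm long (its x), 16 mm wide; origin on the bench near its middle.
- well: Bystander: white ceramic paint well, a shallow bowl 60 mm across and 20 mm tall; origin at the centre of its underside.
Things that resemble listed ones, but are neither listed nor needed, are in the scene too. Of the things shaped like the part that bears knob_center, the blue one is meant. Several things have the shape of the jig; the one meant has the colours described above.

How it is judged:
By the outcome, as a careful person would: the job done as asked, in the order asked, and still so for the second after the job is handed in, while the arm keeps its last pose, push and grip.
It also fails if it takes over 66 s, if anything falls off the work surface, if the arm or the gripper's body presses on something with over 40 N, if the wrist force passes 120 N, or if a joint passes its speed limit or range.

### The arm

A 6-joint arm with a two-finger parallel gripper is mounted at the origin on the work surface. World frame = base frame: x ahead of the robot, y to its left, z up, the work surface at z = 0. Lengths are in m, angles in rad, forces in N, time in s.
With the tool pointing down it reaches from about 0.375 to 0.975 m from the base axis. Payload 3.8 kg.
Tool frame: the origin (TCP) lies midway between the tips of the shut fingers; the grasp point (between the pads) lies 19 mm behind it; z points along the fingers, y is the direction in which the jaws open and shut (so a half turn about z gives the same grasp; the last joint's range is limited). The gripper opens to 85 mm and grips with 20 to 120 N. Pads are 22 mm wide; open, the fingers measure 114 mm over their backs; the gripper's body (76 mm by 85 mm) begins 54 mm behind the grasp point. The pads swing forward as they close: fully open they stand 13 mm farther back than shut.
Start: joints at [-0.037, 0.264, 1.604, -0, 1.274, -0.037], TCP at [0.675, -0, 0.231] pointing down, gripper open.
Joint ranges: [-2.63, 2.63], [-0.94, 2.18], [0.31, 2.57], [-1.31, 4.45], [0, 2.66], [-2.55, 2.55]. Speed limits (rad/s): [2.57, 2.57, 3.14, 3.14, 3.14, 3.14].

### API

Orientations are given as a rotation vector (axis times angle).
In Python, from workcell import bot gives the robot as it stands.
- The arm moves only by the tool drive_tool, never from a script. Its argument "steps" is a list of rows, each a list of 2 entries, a list of its own where there are three numbers: the shift along the tool's x, y, z in mm, then the turn about the tool's z in degrees. In form: [[[dx, dy, dz], twist], ...]. A call has 1 to 8 rows; each row shifts and turns the commanded pose from where the row before left it, along the tool's axes as they then stand; what a row does not reach is not made up. A row lasts 1/12 s, in which the tool goes at most 41.7 mm and 7.16 degrees, less where a joint would pass 70% of its speed; a pose out of reach is approached as far as the arm can. A call is refused whole if a number of a shift passes 41.7 or a number of a turn 7.16, either way. A call with a gripper value outside its range is refused whole. "jaw" is the opening, from 0 (shut) to 1 (fully open), set as the call begins (left out, the last holds). The fingers move at their own pace and stop on an object; "force" is the grip in N (left out, the last holds). Time passes only in rows, so rows that do not move let the fingers close. It gives the time, the measured TCP pose, the force and the opening at its end, in the units of the state.
- bot.read_state(): the state, without advancing time (a new reading comes with each control period).
- bot.read_camera(name): name is "scene" or "side" or "wrist"; returns the picture (384x512x3 uint8, red, green, blue); there is no depth.
- bot.camera_info(name): a dict with "fx", "fy", "cx", "cy" (pixels), "position" and "attitude" of the camera in the world. Camera axes: x right, y down, z forward; pixel columns grow to the right and rows downward; lengths in m; the calibration is good to about 2 mm. The wrist camera is an equidistant fisheye: a pixel r from the principal point sees the ray r / f radians off the axis. A picture is of the moment at which its call begins: read the wrist's pose just before it. camera_info takes no time and is no camera call; for the wrist camera it gives the pose at the moment of the call.
- bot.finish_job(): hands the job in, once; it reports no verdict.
The state is a dict: "time": time; "q": joint angles; "joint_vel": joint speeds; "joint_torque": joint torques, N m; "tool_pos": TCP position; "tcp_rot": TCP orientation; "wrist_force": force on the tool from outside, world axes, zero at the start; "torque": the same for the moment, N m; "width": opening from 0.0 (shut) to 1.0 (fully open).
Only numpy, scipy, OpenCV 4.12 (cv2) and the standard library are available. Lean on these libraries where they do the work, as an engineer would, in place of code of your own. Each camera call takes 0.05 s, during which the arm holds its last target.

## Working session

There is one attempt and no reset: what is moved stays moved. The work goes in short steps, Python scripts to look and compute and a tool call to move; the robot and the scene stay as the last step left them, time stands still between calls to the robot, and variables do not carry over. Pictures are saved under pics/ and viewed, and the job is handed in when it is done.

Besides the shell and the picture viewer there is one more tool, called as name(argument=value, ...) on one line, values as JSON. drive_tool: Moves the arm, as the interface text tells. Its arguments: {"type":"object","properties":{"steps":{"type":"array","items":{"type":"array"}},"jaw":{"type":"number"},"force":{"type":"number"}},"required":["steps"]}

```bash
mkdir -p pics; ls; cat > h.py <<'E'
import numpy as np, cv2
from scipy.spatial.transform import Rotation as R
from workcell import bot
def snap(name,fn):
    info=bot.camera_info(name); im=np.array(bot.read_camera(name)); 
    cv2.imwrite('pics/'+fn+'.png',im[:,:,::-1]); np.save('pics/'+fn+'.npy',im)
    import pickle; pickle.dump(info,open('pics/'+fn+'.pkl','wb'))
    return im,info
def load(fn):
    import pickle
    return np.load('pics/'+fn+'.npy'),pickle.load(open('pics/'+fn+'.pkl','rb'))
def rot(info):
    a=np.array(info['attitude'],float)
    if a.shape==(3,3): return a
    return R.from_rotvec(a).as_matrix() if a.size==3 else R.from_quat(a).as_matrix()
def ray(info,u,v,fish=False):
    x=(u-info['cx'])/info['fx']; y=(v-info['cy'])/info['fy']
    if fish:
        t=np.hypot(x,y); s=np.sin(t)/t if t>1e-9 else 1
        d=np.array([x*s,y*s,np.cos(t)])
    else: d=np.array([x,y,1.])
    return np.array(info['position']),rot(info)@(d/np.linalg.norm(d))
def onz(info,u,v,z,fish=False):
    p,d=ray(info,u,v,fish); return p+d*(z-p[2])/d[2]
def proj(info,P,fish=False):
    c=rot(info).T@(np.array(P)-np.array(info['position']))
    if fish:
        r=np.hypot(c[0],c[1]); t=np.arctan2(r,c[2]); k=t/r if r>1e-9 else 0
        return info['cx']+info['fx']*c[0]*k, info['cy']+info['fy']*c[1]*k
    return info['cx']+info['fx']*c[0]/c[2], info['cy']+info['fy']*c[1]/c[2]
E
python3 - <<'E'
from h import *
for n in ['scene','side','wrist']:
    im,i=snap(n,n+'0'); print(n,i)
    if n!='wrist': print(rot(i))
print(bot.read_state())
E
```

```text
pics
scene {'fx': 365.31606731160264, 'fy': 365.31606731160264, 'cx': 249.8058719584229, 'cy': 188.38698368991444, 'position': array([ 0.89082013, -0.41586014,  0.80309156]), 'attitude': array([-2.36427839, -0.74889943,  0.26349471])}
[[ 0.81785536  0.44795293 -0.36117971]
 [ 0.57542278 -0.63546496  0.51485232]
 [ 0.00111256 -0.62890576 -0.77748074]]
side {'fx': 351.7288283694912, 'fy': 351.7288283694912, 'cx': 252.81951708057912, 'cy': 197.5445813479328, 'position': array([0.44766842, 0.72409793, 0.57323118]), 'attitude': array([-0.23990175,  2.72324783, -1.39579699])}
[[-0.98520206 -0.1057491   0.13488526]
 [-0.17125021  0.57477756 -0.80019006]
 [ 0.00709036 -0.81144802 -0.58438159]]
wrist {'fx': 297.3186396354542, 'fy': 297.3186396354542, 'cx': 252.62795909720913, 'cy': 190.25945462197978, 'position': array([0.67480435, 0.07741627, 0.37324791]), 'attitude': array([ 2.83546223e+00, -1.55239042e-03, -9.28727729e-04])}
{'time': 0.15, 'q': array([-3.69068906e-02,  2.64590386e-01,  1.60506676e+00,  3.38309199e-05,
        1.27368883e+00, -3.69307654e-02]), 'joint_vel': array([-6.95416189e-05, -2.38907142e-03, -3.17571047e-03,  2.88837758e-04,
       -1.15811676e-03, -7.87127555e-04]), 'joint_torque': array([-4.44535381e-04, -5.15905774e+01, -3.67958951e+01, -2.06692371e-04,
        8.09489022e-03,  2.50629785e-05]), 'tool_pos': array([6.74435304e-01, 2.56055415e-05, 2.30237605e-01]), 'tcp_rot': array([-2.22050163e+00, -2.22053259e+00,  1.83625377e-03]), 'wrist_force': array([-0.99832797,  0.03250986, -0.84080745]), 'torque': array([ 3.99371656e-06,  5.98094616e-03, -4.85190306e-02]), 'width': 0.9932839530530289}
```

View pics/scene0.png

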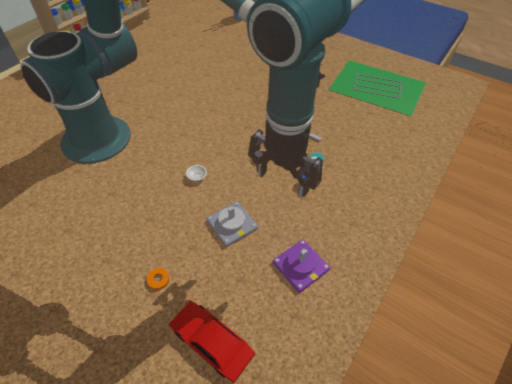

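View pics/side0.png

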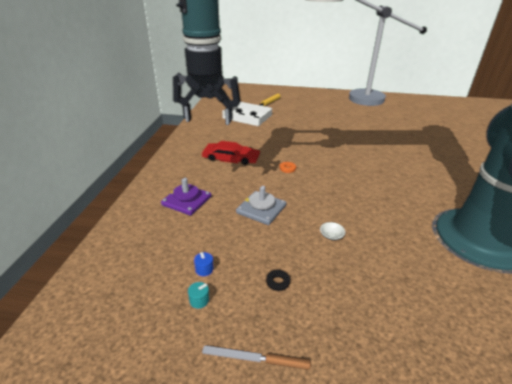

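View pics/wrist0.png

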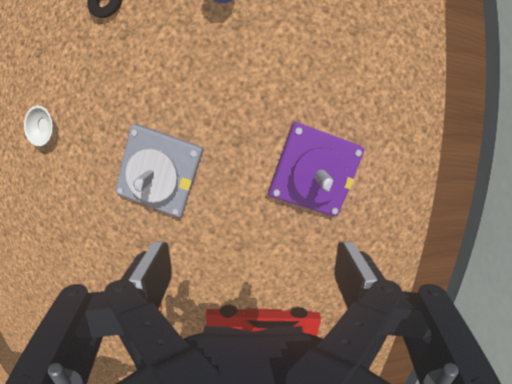

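The scene shows the grey jig at (232,222), the purple jig at (301,265), the orange wheel at (157,278), the shell and the well. The side view adds the blue knob at (204,263), the teal lookalike at (199,294), the black pad at (279,280) and the file.

Possible confusions, by side-view pixel:
- **Jig:** grey (261,205) or purple (186,197). Grey with the yellow stripe is the one described.
- **Knob:** blue (204,263) or teal (199,294). Blue is the one described.
- **Pad and wheel:** there is only one black ring and one orange ring.

Next I'll check these choices in a close crop and measure.

```bash
cat >> h.py <<'E'
def masks(im):
    hsv=cv2.cvtColor(im,cv2.COLOR_RGB2HSV)
    return dict(orange=cv2.inRange(hsv,(6,200,150),(16,255,255)),
      blue=cv2.inRange(hsv,(110,150,60),(128,255,255)),
      black=cv2.inRange(hsv,(0,0,0),(179,255,45)),
      yellow=cv2.inRange(hsv,(22,150,120),(32,255,255)))
def blobs(m,amin=15,amax=5000):
    n,l,s,c=cv2.connectedComponentsWithStats(m)
    return [(tuple(np.round(c[i],1)),s[i].tolist()) for i in range(1,n) if amin<s[i][4]<amax]
E
python3 - <<'E'
from h import *
for n in ['scene0','side0','wrist0']:
    im,i=load(n); f=n[0]=='w'
    for k,m in masks(im).items():
        for c,s in blobs(m): 
            if s[1]>100 or f: print(n,k,c,s,onz(i,*c,{'blue':.017,'yellow':.016}.get(k,.006),f).round(3))
im,i=load('side0')
c=im[160:320,150:330]; cv2.imwrite('pics/crop0.png',cv2.resize(c,None,fx=4,fy=3.7,interpolation=cv2.INTER_CUBIC)[:,:,::-1])
E
```

```text
scene0 orange (np.float64(157.5), np.float64(277.9)) [147, 268, 22, 20, 280] [ 0.499 -0.233  0.006]
scene0 black (np.float64(204.8), np.float64(352.8)) [192, 343, 26, 23, 83] [ 0.695 -0.297  0.006]
scene0 yellow (np.float64(313.6), np.float64(276.1)) [311, 274, 6, 5, 19] [ 0.797 -0.023  0.016]
side0 blue (np.float64(203.6), np.float64(264.3)) [195, 253, 18, 22, 295] [0.638 0.222 0.017]
side0 black (np.float64(500.6), np.float64(125.8)) [488, 108, 24, 39, 421] [-0.289 -0.699  0.006]
side0 black (np.float64(507.1), np.float64(162.1)) [503, 151, 9, 24, 113] [-0.198 -0.395  0.006]
side0 black (np.float64(211.3), np.float64(157.1)) [209, 155, 5, 5, 18] [ 0.751 -0.252  0.006]
side0 black (np.float64(244.4), np.float64(161.0)) [242, 158, 6, 7, 34] [ 0.64  -0.246  0.006]
side0 black (np.float64(277.8), np.float64(279.9)) [268, 271, 21, 19, 259] [0.477 0.227 0.006]
wrist0 black (np.float64(427.3), np.float64(346.9)) [403, 302, 53, 82, 1721] [ 1.041 -0.384  0.006]
wrist0 black (np.float64(76.2), np.float64(352.5)) [50, 322, 51, 62, 1393] [ 0.294 -0.405  0.006]
wrist0 black (np.float64(180.3), np.float64(354.6)) [151, 339, 61, 30, 367] [ 0.54  -0.357  0.006]
wrist0 black (np.float64(281.6), np.float64(367.4)) [269, 355, 31, 29, 494] [ 0.729 -0.389  0.006]
wrist0 black (np.float64(347.3), np.float64(362.5)) [341, 359, 13, 8, 36] [ 0.858 -0.39   0.006]
wrist0 black (np.float64(137.0), np.float64(369.8)) [119, 360, 28, 24, 93] [ 0.437 -0.425  0.006]
wrist0 black (np.float64(216.1), np.float64(367.3)) [213, 365, 6, 8, 27] [ 0.605 -0.39   0.006]
wrist0 black (np.float64(46.7), np.float64(379.5)) [41, 372, 13, 12, 78] [ 0.123 -0.569  0.006]
wrist0 black (np.float64(458.6), np.float64(379.6)) [452, 373, 13, 11, 79] [ 1.224 -0.57   0.006]
wrist0 yellow (np.float64(185.0), np.float64(183.4)) [181, 179, 9, 10, 57] [ 0.588 -0.026  0.016]
wrist0 yellow (np.float64(349.0), np.float64(182.6)) [346, 179, 7, 8, 29] [ 0.799 -0.025  0.016]
```

View pics/crop0.png

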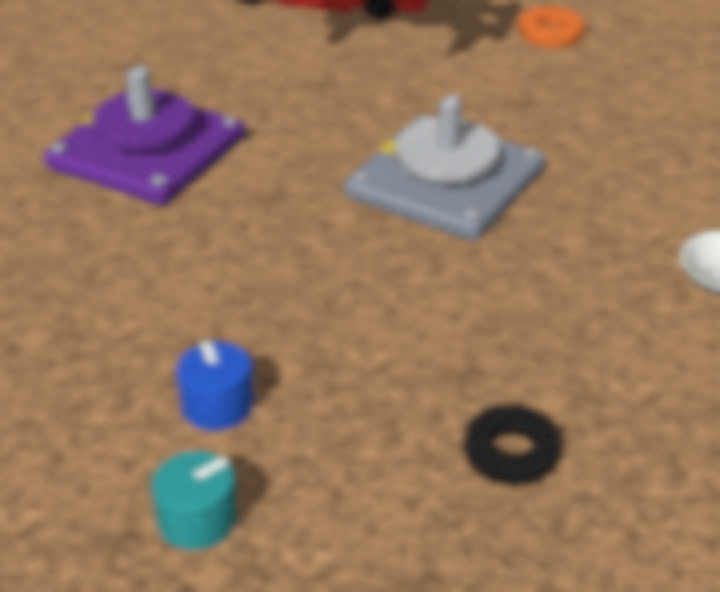

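The crop confirms the choices: the grey jig with the yellow stripe, the blue knob with its mark, and the black pad. I'll hover over the pad, about (0.477, 0.227).

drive_tool(steps=[[[28, -24.5, 14.5], 0], [[28, -24.5, 14.5], 0], [[28, -24.5, 14.5], 0], [[28, -24.5, 14.5], 0], [[28, -24.5, 14.5], 0], [[28, -24.5, 14.5], 0], [[28, -24.5, 14.5], 0], [[28, -24.5, 14.5], 0]], jaw=1, force=40)

```text
time: 0.82
tool_pos: [0.4774, 0.2249, 0.1145]
tcp_rot: [-2.222, -2.221, 0.0]
wrist_force: [0.4, 1.1, 0.2]
width: 1.0
```

drive_tool(steps=[[[0, 0, 0], 0], [[0, 0, 0], 0]])

```text
time: 0.98
tool_pos: [0.4764, 0.2248, 0.1138]
tcp_rot: [-2.216, -2.225, 0.005]
wrist_force: [-0.5, 0.1, 1.1]
width: 1.001
```

```bash
python3 - <<'E'
from h import *
print({k:np.round(v,4) for k,v in bot.read_state().items() if k in('time','q','tool_pos','tcp_rot','wrist_force')})
im,i=snap('wrist','w1')
for k,m in masks(im).items():
  if k=='black': print([(b,onz(i,*b[0],.012,True).round(4)) for b in blobs(m,300,20000)])
E
```

```text
{'time': np.float64(0.9833), 'q': array([ 3.9360e-01,  9.2500e-02,  2.0346e+00, -1.0000e-04,  1.0178e+00,
        3.8990e-01]), 'tool_pos': array([0.4764, 0.2248, 0.1138]), 'tcp_rot': array([-2.2164, -2.2248,  0.0048]), 'wrist_force': array([-0.5205,  0.0705,  1.0828])}
[(((np.float64(75.5), np.float64(352.7)), [51, 321, 50, 62, 1289]), array([ 0.2212, -0.0226,  0.012 ])), (((np.float64(433.6), np.float64(353.0)), [415, 323, 41, 59, 971]), array([ 0.7409, -0.0233,  0.012 ])), (((np.float64(192.3), np.float64(356.7)), [152, 342, 68, 32, 383]), array([0.4028, 0.0091, 0.012 ])), (((np.float64(282.1), np.float64(366.7)), [270, 352, 30, 32, 500]), array([ 0.5142, -0.0078,  0.012 ]))]
```

View pics/w1.png

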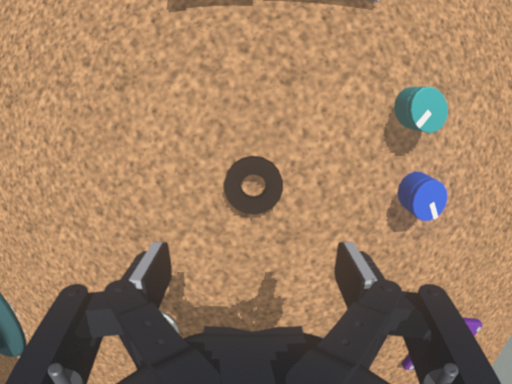

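The pad is at (253,185), directly below the TCP, and the knob is at (424,195). I'll measure both.

```bash
cat >> h.py <<'E'
def comp(m,u,v,rad=50):
    "hull points of mask near (u,v)"
    z=np.zeros_like(m); cv2.circle(z,(int(u),int(v)),int(rad),255,-1); m=m&z
    m=cv2.morphologyEx(m,cv2.MORPH_OPEN,np.ones((3,3),np.uint8))
    n,l,s,c=cv2.connectedComponentsWithStats(m); k=1+np.argmax(s[1:,4])
    cs,_=cv2.findContours((l==k).astype(np.uint8),cv2.RETR_EXTERNAL,cv2.CHAIN_APPROX_NONE)
    return cv2.convexHull(cs[0]).reshape(-1,2).astype(float), (l==k)
def worldcirc(info,pts,z,fish=True):
    w=np.array([onz(info,u,v,z,fish)[:2] for u,v in pts])
    c,r=cv2.minEnclosingCircle((w*1000).astype(np.float32))
    e=cv2.fitEllipse((w*1000).astype(np.float32))
    return np.round(c,1),round(r,1),np.round(e[0],1),np.round(e[1],1)
E
python3 - <<'E'
from h import *
im,i=load('w1')
hsv=cv2.cvtColor(im,cv2.COLOR_RGB2HSV)
print(hsv[185,225:283:4,2])
m=cv2.inRange(hsv,(0,0,0),(179,255,80))
h,_=comp(m,253,185,45); print('pad',[worldcirc(i,h,z) for z in(.012,.006)], h.min(0),h.max(0))
m=masks(im)['blue']
h,mm=comp(m,424,195,35); print('knob',worldcirc(i,h,.034))
# top face: brighter blue
print(hsv[195,400:450:3]); 
E
```

```text
[ 78  78  77  77 138 193 155 179 159 138  94  74  76  78  74]
pad [(array([477.1, 228.7]), 25.4, array([477. , 228.7]), array([48.6, 50.8])), (array([477.1, 226.9]), 26.0, array([477. , 226.9]), array([49.8, 52. ]))] [225. 157.] [281. 212.]
knob (array([636.5, 223.4]), 19.7, array([636.9, 222.9]), array([37. , 38.6]))
[[120  84 103]
 [120  84 103]
 [120  91 104]
 [118  98 112]
 [118 100 107]
 [113 158 195]
 [112 163 221]
 [113 165 220]
 [112 164 221]
 [112 163 221]
 [112 163 221]
 [112 164 221]
 [112 163 220]
 [112 163 221]
 [112 163 221]
 [112 164 222]
 [ 12  94 199]]
```

drive_tool(steps=[[[3, 0.5, 30], 0], [[0, 0, 30], 0], [[0, 0, 30], 0], [[0, 0, 18], 0], [[0, 0, 6], 0], [[0, 0, 0], 0]])

```text
time: 1.53
tool_pos: [0.4795, 0.2256, 0.0]
tcp_rot: [-2.223, -2.219, 0.004]
wrist_force: [-0.5, -0.2, 1.2]
width: 0.999
```

drive_tool(steps=[[[0, 0, 0], 0], [[0, 0, 0], 0], [[0, 0, 0], 0], [[0, 0, 0], 0], [[0, 0, 0], 0], [[0, 0, 0], 0]], jaw=0.3, force=40)

```text
time: 2.03
tool_pos: [0.4815, 0.2275, 0.0039]
tcp_rot: [2.22, 2.221, 0.006]
wrist_force: [0.1, -1.5, 6.7]
width: 0.579
```

```bash
python3 - <<'E'
from h import *
im,i=snap('wrist','w2')
E
```

```text
(no output)
```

View pics/w2.png

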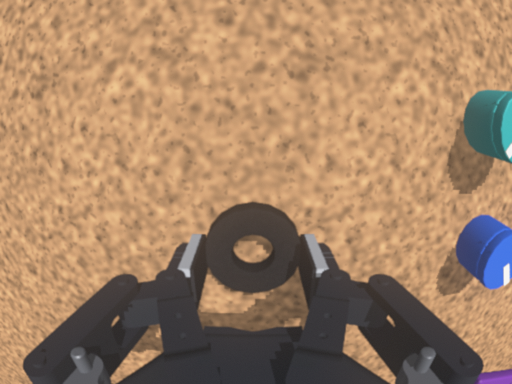

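The pad is gripped, centred at about (253,247). Now I'll measure the pad in hand, and the jig from the first pictures.

```bash
python3 - <<'E'
from h import *
im,i=load('w2')
hsv=cv2.cvtColor(im,cv2.COLOR_RGB2HSV)
print(bot.read_state()['tool_pos'])
m=cv2.inRange(hsv,(0,0,0),(179,255,100)); m[:,:208]=0; m[:,301:]=0
h,_=comp(m,253,247,47); print('pad',worldcirc(i,h,.012),h.min(0),h.max(0))
im,i=load('wrist0'); print(onz(i,185,183.4,.016,1))
c=im[110:230,100:220]; cv2.imwrite('pics/c0.png',cv2.resize(c,(600,600),interpolation=cv2.INTER_CUBIC)[:,:,::-1])
im,i=load('side0');c=im[175:225,230:290]; cv2.imwrite('pics/c1.png',cv2.resize(c,(720,600),interpolation=cv2.INTER_CUBIC)[:,:,::-1])
E
```

```text
[0.48143265 0.22753682 0.00385476]
pad (array([481.5, 229.1]), 26.9, array([481.9, 229.1]), array([49.1, 54.1])) [208. 203.] [299. 292.]
[ 0.58840445 -0.02624982  0.016     ]
```

View pics/c0.png

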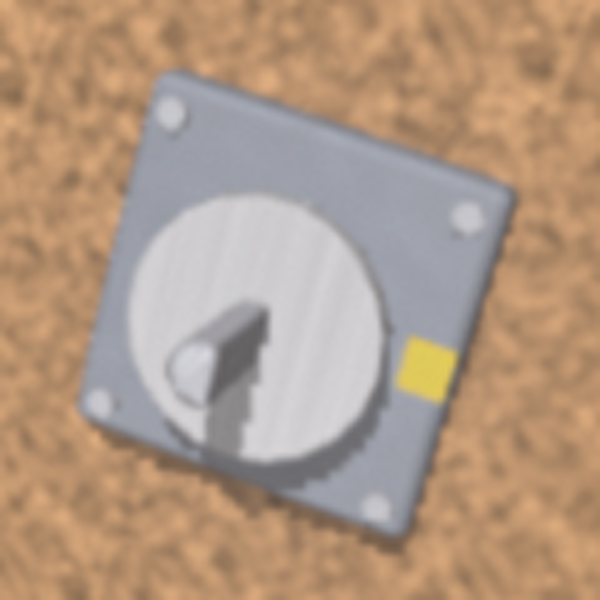

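```bash
python3 - <<'E'
from h import *
im,i=load('wrist0')
f=lambda u,v:(100+u/5-.4,110+v/5-.4)
print('plate',onz(i,*f(256,329),.035,1),'shaft',onz(i,*f(194,373),.073,1))
for n,(a,b) in dict(a=(170,115),b=(468,218),c=(375,507),d=(98,405)).items(): print(n,onz(i,*f(a,b),.016,1))
print('yel',onz(i,*f(427,370),.016,1))
E
```

```text
plate [ 0.54997898 -0.01030199  0.035     ] shaft [ 0.54806822 -0.01031569  0.073     ]
a [0.52373118 0.0412997  0.016     ]
b [0.60119152 0.01256032 0.016     ]
c [ 0.57130557 -0.06415122  0.016     ]
d [ 0.49397144 -0.03579676  0.016     ]
yel [ 0.58838653 -0.02651506  0.016     ]
```

drive_tool(steps=[[[0, 0, -30], 0], [[0, 0, -35], 0], [[0, 0, -35], 0], [[-32, 10, -10], 0], [[-38, 10, 0], 0], [[-38, 10, 0], 0], [[-38, 10, 0], 0], [[-38, 10, 0], 0]])

```text
time: 2.75
tool_pos: [0.5306, 0.0415, 0.1133]
tcp_rot: [2.219, 2.221, 0.004]
wrist_force: [1.0, -0.1, -0.8]
width: 0.572
```

drive_tool(steps=[[[-32, 4.5, -10], 0], [[-32, 4.5, -10], 0], [[-32, 4.5, -10], 0], [[-26, 4, 0], 0], [[0, 0, 0], 0], [[0, 0, 0], 0]])

```text
time: 3.25
tool_pos: [0.5478, -0.0805, 0.1428]
tcp_rot: [2.223, 2.217, 0.003]
wrist_force: [-0.7, 1.2, -0.2]
width: 0.573
```

```bash
python3 - <<'E'
from h import *
print(bot.read_state()['tool_pos'])
im,i=snap('wrist','w3')
E
```

```text
[ 0.54779104 -0.08045895  0.1428231 ]
```

View pics/w3.png

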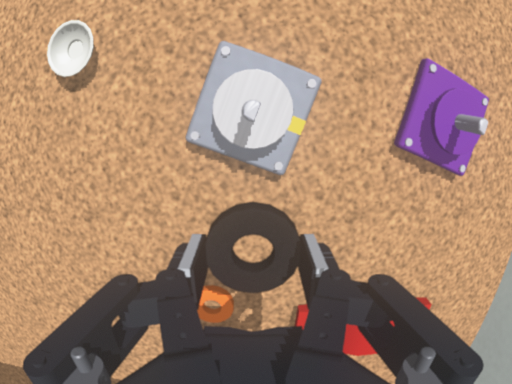

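The jig is clear here: plate centre at about (252,108), shaft top at about (251,108). I'll crop in to measure it.

```bash
python3 - <<'E'
from h import *
im,i=load('w3')
c=im[35:180,180:325]; cv2.imwrite('pics/c3.png',cv2.resize(c,(580,580),interpolation=cv2.INTER_CUBIC)[:,:,::-1])
E
```

```text
(no output)
```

View pics/c3.png

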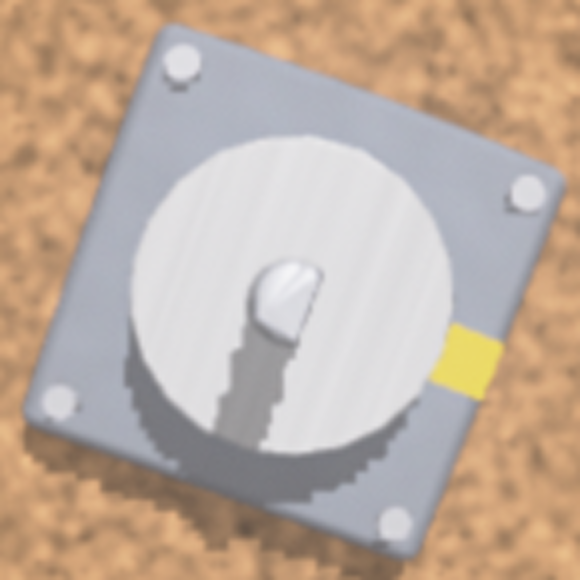

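```bash
python3 - <<'E'
from h import *
im,i=load('w3')
f=lambda u,v:(180+(u+.5)/4-.5,35+(v+.5)/4-.5)
print('plate',onz(i,*f(291.5,294.5),.035,1),'shaft',onz(i,*f(291,300),.073,1))
P=[onz(i,*f(a,b),.016,1) for a,b in ((182,62),(528,193),(395,524),(60,402))]
print(np.mean(P,0)); P=np.array(P)[:,:2]
for a,b in ((0,1),(3,2),(2,1),(3,0)): d=P[b]-P[a]; print(np.degrees(np.arctan2(d[1],d[0])),np.linalg.norm(d))
y=onz(i,*f(467,361),.016,1); print(y)
# left edges
im2,i2=load('w2'); 
print('R wrist cam rel')
E
```

```text
plate [ 0.54871434 -0.0107207   0.035     ] shaft [ 0.54848471 -0.01053845  0.073     ]
[ 0.54875083 -0.01107978  0.016     ]
-20.833046373608457 0.08295154677701708
-20.907669941741364 0.08270316605580869
69.11574514075124 0.08274410019890871
69.28794119932505 0.08263653658546799
[ 0.58868906 -0.0262008   0.016     ]
R wrist cam rel
```

drive_tool(steps=[[[30, 0.7, 0], 0], [[30, 0, 10], 0], [[8, 0, 20], 0], [[0, 0, 15], 0], [[0, 0, 0], 0], [[0, 0, 0], 0]])

```text
time: 3.8
tool_pos: [0.5463, -0.0096, 0.0954]
tcp_rot: [-2.218, -2.222, 0.003]
wrist_force: [0.2, -0.3, -0.2]
width: 0.576
```

```bash
python3 - <<'E'
from h import *
print(bot.read_state()['tool_pos'])
im,i=snap('wrist','w4')
c=im[180:310,190:320]; cv2.imwrite('pics/c4.png',cv2.resize(c,(520,520),interpolation=cv2.INTER_CUBIC)[:,:,::-1])
E
```

```text
[ 0.54629713 -0.00960695  0.09543441]
```

View pics/c4.png

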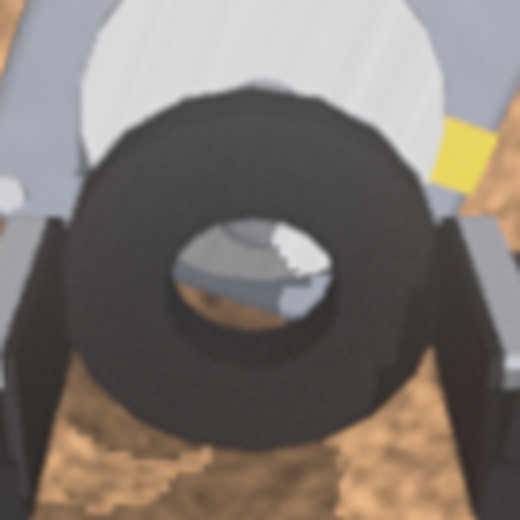

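```bash
python3 - <<'E'
from h import *
for k in range(4):
    s=bot.read_state(); i=bot.camera_info('wrist')
    print(np.round(s['tool_pos']*1000,2),np.round(np.array(i['position'])*1000,2),np.round(s['q'],4),np.round(s['wrist_force'],1))
    bot.read_camera('wrist')
E
```

```text
[547.46 -10.13  96.56] [547.61  67.27 239.75] [-6.4000e-02  1.4880e-01  2.0072e+00  1.0000e-04  9.8600e-01 -6.5400e-02] [ 0.8  0.8 -0.2]
[548.25 -10.53  97.27] [548.18  66.87 240.43] [-6.4700e-02  1.4830e-01  2.0062e+00  1.0000e-04  9.8580e-01 -6.5500e-02] [-0.1 -0.8 -0.2]
[548.61 -10.84  97.61] [548.48  66.57 240.78] [-0.0652  0.1481  2.0058  0.      0.9857 -0.0655] [ 0.3  0.7 -0.5]
[548.7  -11.06  97.68] [548.59  66.36 240.87] [-6.5600e-02  1.4800e-01  2.0057e+00  1.0000e-04  9.8560e-01 -6.5500e-02] [-0.3  0.5 -0.7]
```

drive_tool(steps=[[[-1.3, 0, 10], 0], [[0, 0, 10], 0], [[0, 0, 10], 0], [[0, 0, 10], 0], [[0, 0, 8], 0], [[0, 0, 4], 0], [[0, 0, 0], 0], [[0, 0, 0], 0]])

```text
time: 4.72
tool_pos: [0.5474, -0.0123, 0.0437]
tcp_rot: [-2.221, -2.221, 0.001]
wrist_force: [0.5, 0.1, 0.3]
width: 0.573
```

drive_tool(steps=[[[0, 0, 3], 0], [[0, 0, 0], 0], [[0, 0, 0], 0], [[0, 0, 0], 0]])

```text
time: 5.05
tool_pos: [0.548, -0.0123, 0.0417]
tcp_rot: [2.221, 2.221, 0.001]
wrist_force: [-0.5, 0.5, 0.0]
width: 0.571
```

drive_tool(steps=[[[0, 0, 2.5], 0], [[0, 0, 0], 0], [[0, 0, 0], 0], [[0, 0, 0], 0]])

```text
time: 5.38
tool_pos: [0.548, -0.0123, 0.039]
tcp_rot: [2.221, 2.221, 0.001]
wrist_force: [1.0, -0.4, -0.2]
width: 0.572
```

```bash
python3 - <<'E'
from h import *
im,i=snap('side','s5')
c=im[165:235,220:305]; cv2.imwrite('pics/c5.png',cv2.resize(c,(680,560),interpolation=cv2.INTER_CUBIC)[:,:,::-1])
E
```

```text
(no output)
```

View pics/c5.png

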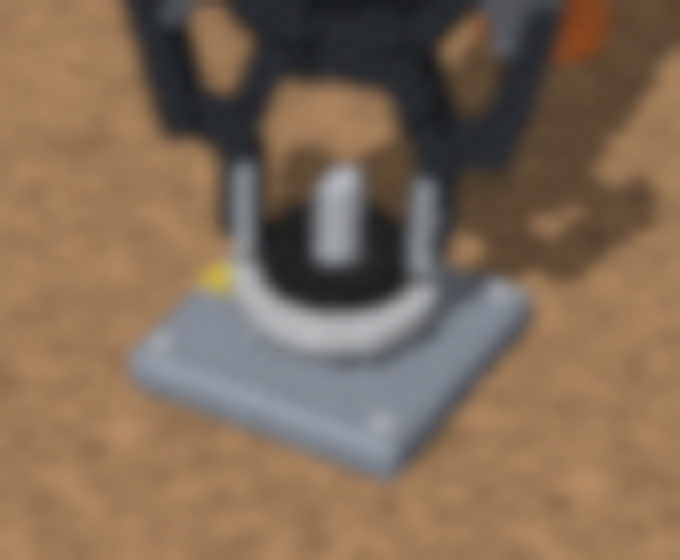

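The pad is round the shaft, just above the plate. I'll lower it a little, release and retreat.

drive_tool(steps=[[[0, 0.6, 0.7], 0], [[0, 0, 0], 0], [[0, 0, 0], 0]])

```text
time: 5.68
tool_pos: [0.5481, -0.0123, 0.0383]
tcp_rot: [-2.221, -2.221, 0.001]
wrist_force: [-1.7, 0.7, 3.9]
width: 0.577
```

drive_tool(steps=[[[0, 0, 0], 0], [[0, 0, 0], 0], [[0, 0, 0], 0], [[0, 0, -15], 0], [[0, 0, -30], 0], [[0, 0, -30], 0]], jaw=1)

```text
time: 6.18
tool_pos: [0.5465, -0.0121, 0.1119]
tcp_rot: [-2.219, -2.219, 0.005]
wrist_force: [0.9, 0.8, -0.2]
width: 0.998
```

drive_tool(steps=[[[-35, -8, 0], 0], [[-35, -8, 0], 0], [[-35, -8, 0], 0], [[-35, -8, 0], 0], [[-30, -8, 0], 0], [[-30, -8, 0], 0], [[-20, -2, 0], 0], [[0, 0, 0], 0]])

```text
time: 6.85
tool_pos: [0.4978, -0.236, 0.1131]
tcp_rot: [2.224, 2.216, -0.001]
wrist_force: [0.7, -0.6, -0.7]
width: 1.001
```

```bash
python3 - <<'E'
from h import *
bot.read_camera('side');
print(bot.read_state()['tool_pos'])
im,i=snap('wrist','w6')
hsv=cv2.cvtColor(im,cv2.COLOR_RGB2HSV)
h,_=comp(masks(im)['orange'],253,190,60); print('wheel',worldcirc(i,h,.012),worldcirc(i,h,.006),h.min(0),h.max(0))
E
```

```text
[ 0.49796024 -0.23409573  0.11296229]Traceback (most recent call last):
  File "<stdin>", line 6, in <module>
  File "h.py", line 44, in comp
    n,l,s,c=cv2.connectedComponentsWithStats(m); k=1+np.argmax(s[1:,4])
                                                     ~~~~~~~~~^^^^^^^^^
    return _wrapfunc(a, 'argmax', axis=axis, out=out, **kwds)
    return bound(*args, **kwds)
ValueError: attempt to get argmax of an empty sequence
```

View pics/w6.png

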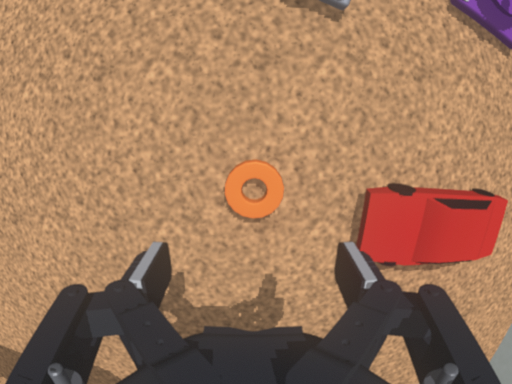

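```bash
sed -i 's/(6,200,150),(16/(5,150,150),(16/' h.py; python3 - <<'E'
from h import *
im,i=load('w6')
h,_=comp(masks(im)['orange'],254,189,45); print('wheel',worldcirc(i,h,.012),worldcirc(i,h,.006),h.min(0),h.max(0))
print('shell edge',onz(i,367,190,.04,1),onz(i,363,262,.03,1))
E
```

```text
wheel (array([ 499.8, -233.1]), 26.7, array([ 499.4, -233.4]), array([50.9, 53.1])) (array([ 499.8, -235. ]), 27.3, array([ 499.4, -235.3]), array([52.1, 54.4])) [225. 160.] [283. 217.]
shell edge [ 0.59024202 -0.22529216  0.04      ] [ 0.60087219 -0.29877777  0.03      ]
```

drive_tool(steps=[[[0.5, 1.5, 30], 0], [[0, 0, 30], 0], [[0, 0, 28], 0], [[0, 0, 15], 0], [[0, 0, 5], 0], [[0, 0, 0], 0], [[0, 0, 0], 0]])

```text
time: 7.53
tool_pos: [0.5005, -0.2312, 0.0055]
tcp_rot: [2.22, 2.222, 0.0]
wrist_force: [0.2, 0.8, -1.0]
width: 1.001
```

drive_tool(steps=[[[0, 0, 0], 0], [[0, 0, 0], 0], [[0, 0, 0], 0], [[0, 0, 0], 0], [[0, 0, 0], 0], [[0, 0, 0], 0]], jaw=0.3)

```text
time: 8.03
tool_pos: [0.501, -0.2323, 0.0075]
tcp_rot: [2.22, 2.22, 0.001]
wrist_force: [-2.4, 1.9, 8.4]
width: 0.56
```

```bash
python3 - <<'E'
from h import *
im,i=snap('wrist','w7')
h,_=comp(masks(im)['orange'],253,247,60); s=bot.read_state();print(s['tool_pos'],s['wrist_force'].round(1));print('wheel',worldcirc(i,h,.012),h.min(0),h.max(0))
E
```

```text
[ 0.5009686  -0.23231978  0.00747144] [-2.6  2.   9.5]
wheel (array([ 501.5, -232.3]), 27.4, array([ 501.2, -232.6]), array([50.1, 54.9])) [207. 203.] [297. 291.]
```

View pics/w7.png

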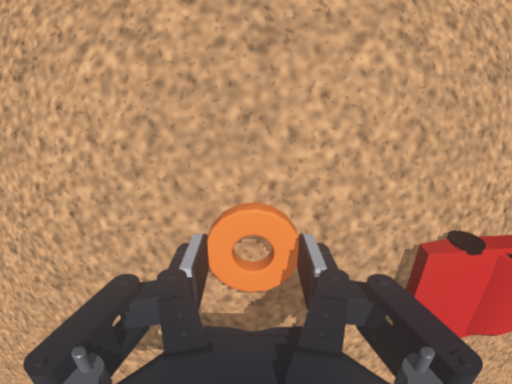

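drive_tool(steps=[[[0, 0, -5], 0], [[0, 0, -20], 0], [[0, 0, -20], 0], [[0, 0, -20], 0], [[0, 0, -20], 0], [[0, 0, -20], 0], [[0, 0, 0], 0], [[0, 0, 0], 0]])

```text
time: 8.75
tool_pos: [0.501, -0.2325, 0.112]
tcp_rot: [2.219, 2.218, 0.002]
wrist_force: [-0.3, 0.2, -1.1]
width: 0.559
```

```bash
python3 - <<'E'
from h import *
bot.read_camera('side');im,i=snap('wrist','w8')
s=bot.read_state();t=s['tool_pos'];print(t,s['wrist_force'].round(1),s['width'])
h,_=comp(masks(im)['orange'],253,247,60); 
for d in (.005,.0085,.012): print('wheel',worldcirc(i,h,t[2]+d),h.min(0),h.max(0))
im,i=snap('scene','sc8'); u,v=proj(i,t); print(u,v)
u,v=int(u),int(v); c=im[v-40:v+40,u-45:u+45]; cv2.imwrite('pics/c8.png',cv2.resize(c,(720,640),interpolation=cv2.INTER_CUBIC)[:,:,::-1][:600])
E
```

```text
[ 0.49910263 -0.23148788  0.10931451] [-0.3 -0.2 -1.3] 0.5595957635274482
wheel (array([ 500.3, -232.2]), 27.3, array([ 500.1, -232.4]), array([50. , 55.2])) [207. 203.] [297. 291.]
wheel (array([ 500.3, -230.2]), 26.7, array([ 500.1, -230.4]), array([48.7, 53.8])) [207. 203.] [297. 291.]
wheel (array([ 500.3, -228.2]), 26.0, array([ 500.1, -228.4]), array([47.5, 52.4])) [207. 203.] [297. 291.]
148.54238471761352 256.04752910280376
```

View pics/c8.png

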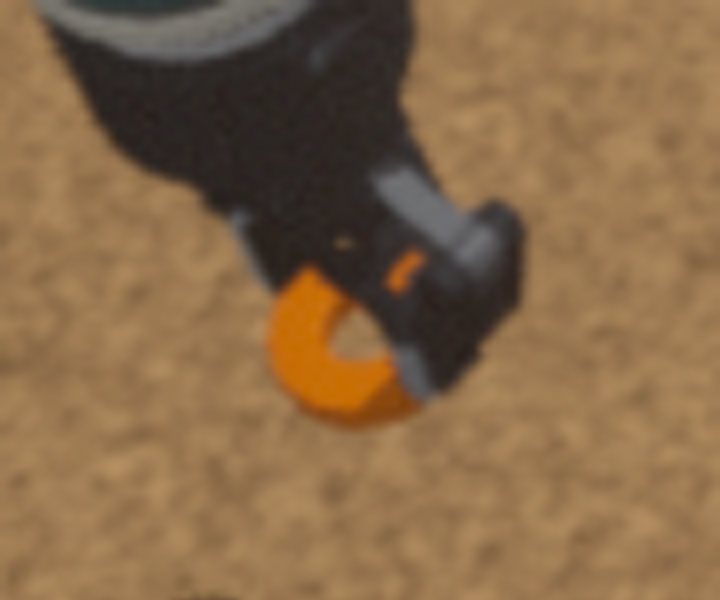

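drive_tool(steps=[[[35, 12, -5], 0], [[35, 12, -5], 0], [[35, 12, -5], 0], [[37, 12, -5], 0], [[0, 0.5, -10], 0], [[0, 0, 0], 0], [[0, 0, 0], 0], [[0, 0, 0], 0]])

```text
time: 9.57
tool_pos: [0.5473, -0.0906, 0.1389]
tcp_rot: [-2.221, -2.22, 0.002]
wrist_force: [0.5, 0.9, -0.5]
width: 0.556
```

```bash
python3 - <<'E'
from h import *
print(bot.read_state()['tool_pos']);im,i=snap('wrist','w9')
c=im[35:305,180:325]; cv2.imwrite('pics/c9.png',cv2.resize(c,(435,810),interpolation=cv2.INTER_CUBIC)[:600,:,::-1])
E
```

```text
[ 0.54730681 -0.09057633  0.13887101]
```

View pics/c9.png

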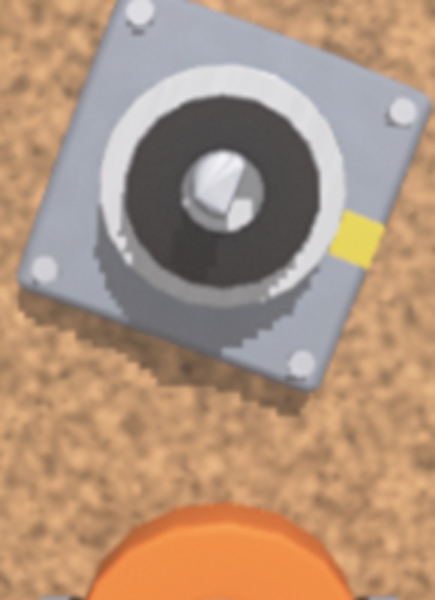

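The pad is lying centred on the plate round the shaft, at crop (222,191).

```bash
python3 - <<'E'
from h import *
im,i=load('w9')
f=lambda u,v:(180+(u+.5)/3-.5,35+(v+.5)/3-.5)
print('pad',onz(i,*f(221.5,191.5),.047,1),'plate',onz(i,*f(223,186),.035,1))
print(bot.read_state()['tool_pos'])
P=[onz(i,*f(a,b),.016,1) for a,b in ((140,11),(403,111),(302,364),(44,269))];print(np.mean(P,0))
m=masks(im)['orange']; h,_=comp(m,253,247,60); print(worldcirc(i,h,.1389+.0045))
E
```

```text
pad [ 0.54840341 -0.01260514  0.047     ] plate [ 0.54884387 -0.01105386  0.035     ]
[ 0.54718741 -0.09081163  0.13884954]
[ 0.54873205 -0.01099461  0.016     ]
(array([547.4, -90.5]), 27.2, array([547.5, -90.7]), array([49.8, 54.8]))
```

drive_tool(steps=[[[30, 1, 0], 0], [[30, 0, 10], 0], [[20.7, 0, 20], 0], [[0, 0, 15], 0], [[0, 0, 0], 0], [[0, 0, 0], 0], [[0, 0, 0], 0]])

```text
time: 10.2
tool_pos: [0.5495, -0.0103, 0.0954]
tcp_rot: [2.223, 2.219, -0.0]
wrist_force: [-0.6, -0.1, 0.2]
width: 0.561
```

```bash
python3 - <<'E'
from h import *
bot.read_camera('side');bot.read_camera('side');print(bot.read_state()['tool_pos'])
im,i=snap('wrist','w10')
c=im[180:310,190:320]; cv2.imwrite('pics/c10.png',cv2.resize(c,(520,520),interpolation=cv2.INTER_CUBIC)[:,:,::-1])
E
```

```text
[ 0.55028714 -0.01026158  0.09623718]
```

View pics/c10.png

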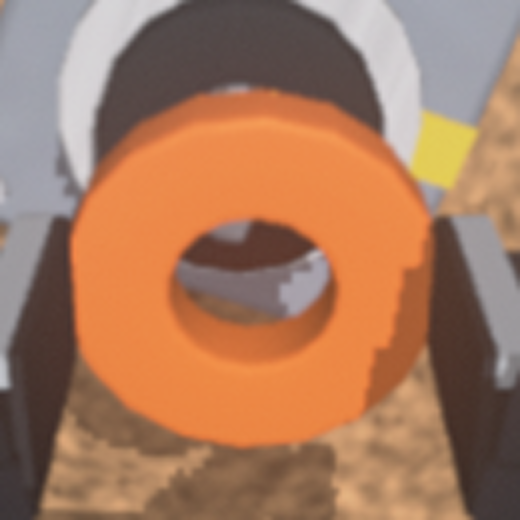

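drive_tool(steps=[[[0, -1.9, 8], 0], [[0, 0, 8], 0], [[0, 0, 8], 0], [[0, 0, 8], 0], [[0, 0, 6], 0], [[0, 0, 0], 0], [[0, 0, 0], 0], [[0, 0, 0], 0]])

```text
time: 11.02
tool_pos: [0.5474, -0.009, 0.057]
tcp_rot: [-2.221, -2.221, 0.0]
wrist_force: [-0.6, -0.2, -0.6]
width: 0.558
```

drive_tool(steps=[[[0, 0, 2], 0], [[0, 0, 0], 0], [[0, 0, 0], 0], [[0, 0, 0], 0]])

```text
time: 11.35
tool_pos: [0.5475, -0.0091, 0.0553]
tcp_rot: [2.221, 2.221, 0.0]
wrist_force: [1.0, 0.6, 0.2]
width: 0.556
```

drive_tool(steps=[[[-1, 0.9, 0.8], 0], [[0, 0, 0], 0], [[0, 0, 0], 0], [[0, 0, 0], 0]])

```text
time: 11.68
tool_pos: [0.5484, -0.01, 0.0547]
tcp_rot: [2.221, 2.221, 0.0]
wrist_force: [-1.2, 1.3, 3.6]
width: 0.557
```

```bash
python3 - <<'E'
from h import *
s=bot.read_state();print(s['tool_pos'],s['wrist_force'])
im,i=snap('side','s11')
c=im[165:235,220:305]; cv2.imwrite('pics/c11.png',cv2.resize(c,(680,560),interpolation=cv2.INTER_CUBIC)[:,:,::-1])
E
```

```text
[ 0.54844193 -0.01002959  0.05465513] [-1.22950396  1.29500675  3.62996171]
```

View pics/c11.png

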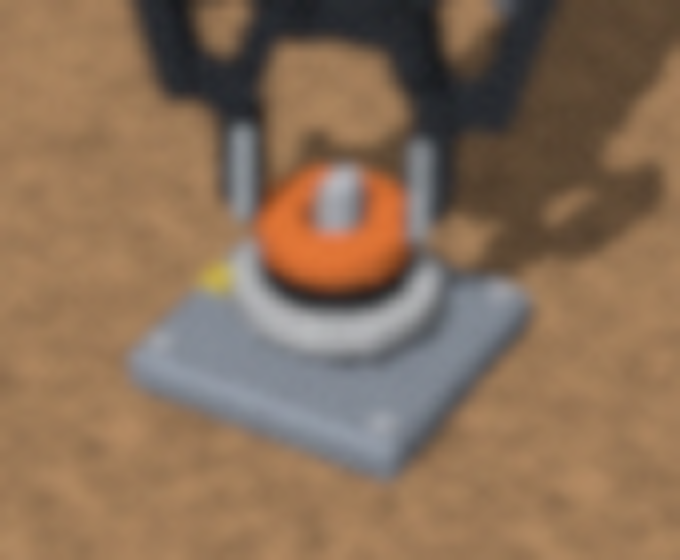

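The wheel sits on the pad with the shaft through it and 3.6 N of contact. I'll release and go to the knob.

drive_tool(steps=[[[0, 0, 0], 0], [[0, 0, 0], 0], [[0, 0, 0], 0], [[0, 0, 0], 0], [[0, 0, -15], 0], [[0, 0, -30], 0], [[0, 0, -35], 0], [[0, 0, -5], 0]], jaw=1)

```text
time: 12.4
tool_pos: [0.5524, -0.0104, 0.1454]
tcp_rot: [2.216, 2.216, 0.01]
wrist_force: [2.0, -1.1, 1.3]
width: 0.999
```

drive_tool(steps=[[[38, 14.5, 0], 0], [[38, 14.5, 0], 0], [[38, 14.5, 0], 0], [[38, 14.5, 0], 0], [[38, 14.5, 0], 0], [[38, 14.5, 0], 0], [[4, 2, 0], 0], [[0, 0, 0], 0]])

```text
time: 13.07
tool_pos: [0.6378, 0.2245, 0.1387]
tcp_rot: [2.218, 2.225, 0.0]
wrist_force: [0.5, -0.4, 0.3]
width: 1.001
```

drive_tool(steps=[[[0, 0, 0], 0], [[0, 0, 0], 0]])

```text
time: 13.23
tool_pos: [0.6366, 0.2206, 0.1387]
tcp_rot: [-2.222, -2.221, 0.002]
wrist_force: [-0.3, -0.4, -0.1]
width: 0.996
```

```bash
python3 - <<'E'
from h import *
print(bot.read_state()['tool_pos']);im,i=snap('wrist','w12')
c=im[140:240,200:310]; cv2.imwrite('pics/c12.png',cv2.resize(c,(660,600),interpolation=cv2.INTER_CUBIC)[:600,:,::-1])
E
```

```text
[0.63658118 0.22056714 0.13866696]
```

View pics/w12.png

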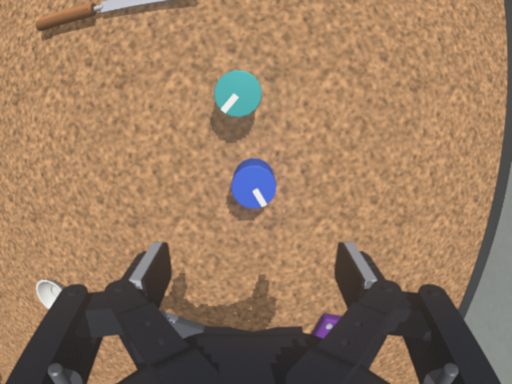

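View pics/c12.png

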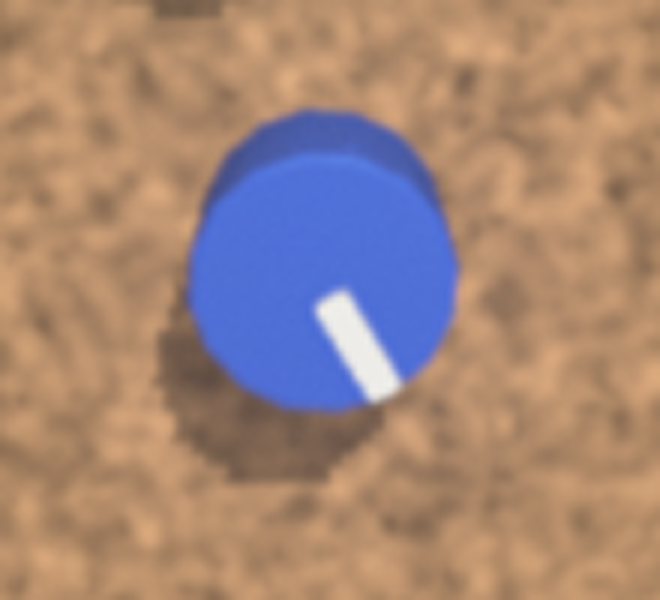

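The blue knob's top is centred at crop (323,282), and its white line runs down and to the right.

```bash
python3 - <<'E'
from h import *
im,i=load('w12')
f=lambda u,v:(200+(u+.5)/6-.5,140+(v+.5)/6-.5)
c=onz(i,*f(323.5,282),.034,1);print(c, onz(i,*f(458,282),.034,1)-onz(i,*f(189,282),.034,1))
hsv=cv2.cvtColor(im,cv2.COLOR_RGB2HSV)
m=cv2.inRange(hsv,(0,0,150),(179,70,255)); h,mm=comp(m,259,197,16)
ys,xs=np.nonzero(mm); W=np.array([onz(i,x,y,.034,1)[:2] for x,y in zip(xs,ys)])
print(len(W),W.mean(0)); d=np.linalg.svd(W-W.mean(0))[2][0]; d*=np.sign(d@(W.mean(0)-c[:2])); print(np.degrees(np.arctan2(d[1],d[0])))
d=W.mean(0)-c[:2]; print(np.degrees(np.arctan2(d[1],d[0])))
a,b=onz(i,*f(332,300),.034,1),onz(i,*f(386,393),.034,1); d=b-a; print(np.degrees(np.arctan2(d[1],d[0])))
E
```

```text
[0.63771225 0.22286463 0.034     ] [ 3.91216402e-02 -7.40032260e-05  0.00000000e+00]
126 [0.64297116 0.21269933]
-60.039452328136264
-62.64571516002989
-61.01393917349683
```

drive_tool(steps=[[[2.2, 1, 25], 0], [[0, 0, 25], 0], [[0, 0, 25], 0], [[0, 0, 25], 0], [[0, 0, 20], 0], [[0, 0, 8], 0], [[0, 0, 0], 0], [[0, 0, 0], 0]])

```text
time: 13.95
tool_pos: [0.6384, 0.2231, 0.0116]
tcp_rot: [-2.223, -2.22, 0.0]
wrist_force: [1.5, 0.5, 0.5]
width: 1.002
```

drive_tool(steps=[[[0, 0, 0], 0], [[0, 0, 0], 0]])

```text
time: 14.12
tool_pos: [0.64, 0.2243, 0.0136]
tcp_rot: [2.221, 2.22, 0.005]
wrist_force: [0.3, 0.7, 0.6]
width: 1.0
```

drive_tool(steps=[[[-1.5, -2, 6], 0], [[0, 0, 0], 0], [[0, 0, 0], 0], [[0, 0, 0], 0], [[0, 0, 0], 0]])

```text
time: 14.53
tool_pos: [0.6363, 0.2227, 0.0054]
tcp_rot: [2.221, 2.222, 0.0]
wrist_force: [0.2, 0.7, -0.1]
width: 1.001
```

drive_tool(steps=[[[0, 0, 0], 0], [[0, 0, 0], 0], [[0, 0, 0], 0], [[0, 0, 0], 0], [[0, 0, 0], 0], [[0, 0, 0], 0], [[0, 0, 0], 0]], jaw=0.2, force=60)

```text
time: 15.12
tool_pos: [0.6367, 0.2228, 0.0057]
tcp_rot: [2.221, 2.221, 0.001]
wrist_force: [-0.2, 0.2, 1.9]
width: 0.454
```

```bash
python3 - <<'E'
from h import *
s=bot.read_state();print(s['tool_pos'],s['wrist_force'],s['q'][5]);im,i=snap('wrist','w13')
c=im[180:320,180:326]; cv2.imwrite('pics/c13.png',cv2.resize(c,(584,560),interpolation=cv2.INTER_CUBIC)[:600,:,::-1])
E
```

```text
[0.63667868 0.22276264 0.00565147] [-0.19096049  0.22445864  1.94406281] 0.2995712880797526
```

View pics/c13.png

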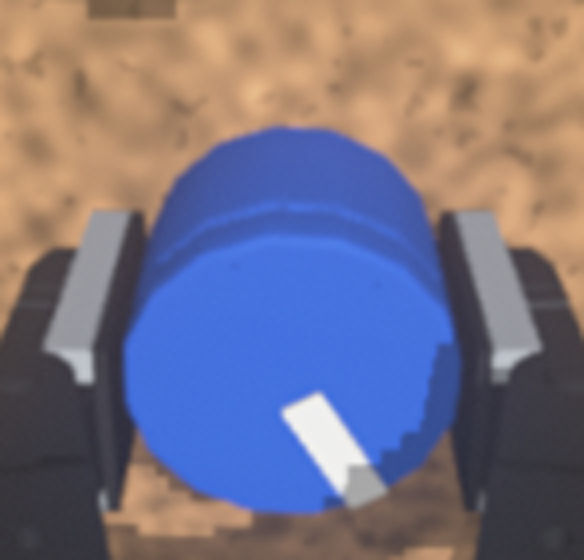

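The knob is gripped. Its top face is centred at crop (292,375) and the line runs from (303,401) to (367,497).

```bash
python3 - <<'E'
from h import *
im,i=load('w13')
f=lambda u,v:(180+(u+.5)/4-.5,180+(v+.5)/4-.5)
g=lambda u,v:onz(i,*f(u,v),.034,1)
a,b=g(292,236),g(292,515);print(a,b,(a+b)/2); l,r=g(124,370),g(460,370); print(l,r,(l+r)/2)
d=g(367,497)-g(303,401); print(np.degrees(np.arctan2(d[1],d[0])))
d=g(367,497)-(a+b)/2; print(np.degrees(np.arctan2(d[1],d[0])))
E
```

```text
[0.63696862 0.24196118 0.034     ] [0.63692248 0.20272769 0.034     ] [0.63694555 0.22234443 0.034     ]
[0.61763889 0.22439482 0.034     ] [0.65627229 0.22428919 0.034     ] [0.63695559 0.224342   0.034     ]
-61.85080210304674
-61.41687316050296
```

drive_tool(steps=[[[0, 0, -10], 0], [[0, 0, -25], 0], [[0, 0, -25], -6.75], [[0, 0, -25], -6.75], [[0, 0, -25], -6.75], [[0, 0, 0], -6.75], [[0, 0, 0], -6.75], [[0, 0, 0], -6.75]])

```text
time: 15.83
tool_pos: [0.6365, 0.2227, 0.1168]
tcp_rot: [1.307, 2.856, 0.001]
wrist_force: [-0.0, 0.0, -1.0]
width: 0.45
```

drive_tool(steps=[[[-15, -27, 0], 0], [[-18, -33, 0], 0], [[-18, -33, 0], 0], [[-18, -33, 0], 0], [[-18, -33, 0], 0], [[-18, -33, 0], 0], [[-10, -18, 0], 0], [[0, 0, 0], 0]])

```text
time: 16.5
tool_pos: [0.549, -0.0047, 0.1153]
tcp_rot: [-1.32, -2.85, 0.003]
wrist_force: [-0.7, -0.6, -1.3]
width: 0.453
```

drive_tool(steps=[[[0, 0, 0], 0], [[0, 0, 0], 0], [[0, 0, 0], 0], [[0, 0, 0], 0]])

```text
time: 16.83
tool_pos: [0.5518, -0.0001, 0.1154]
tcp_rot: [1.313, 2.854, 0.0]
wrist_force: [-0.5, 0.5, -0.6]
width: 0.449
```

```bash
cat > st.py <<'E'
from h import *
s=bot.read_state();t=s['tool_pos'];M=R.from_rotvec(s['tcp_rot']).as_matrix()
print('t',s['time'],'p',(t*1e3).round(1),'F',s['wrist_force'].round(1),'yawY(jaw x)',np.degrees(np.arctan2(M[1,1],M[0,1])).round(2),'zax',M[:,2].round(4),'w',s['width'])
import sys
if len(sys.argv)>3:
    d=np.array([float(a)/1e3 for a in sys.argv[1:4]])-t; print('tool delta mm',(M.T@d*1e3).round(1))
E
python3 st.py 548.2 -10.8 100
python3 - <<'E'
from h import *
im,i=snap('wrist','w14')
E
```

```text
t 16.8333 p [ 5.518e+02 -1.000e-01  1.154e+02] F [-0.5  0.5 -0.6] yawY(jaw x) 40.59 zax [ 2.e-04  2.e-04 -1.e+00] w 0.4486218576255929
tool delta mm [-5.8 -9.7 15.4]
```

View pics/w14.png

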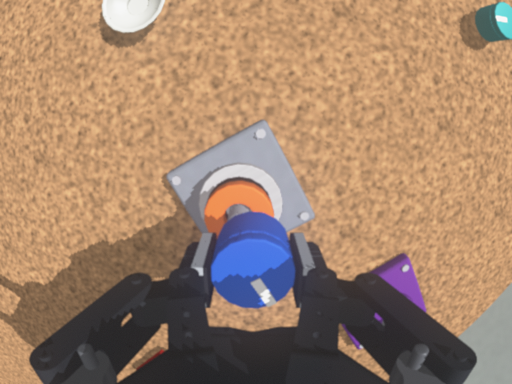

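```bash
python3 - <<'E'
from h import *
im,i=load('w14')
g=cv2.cvtColor(im,cv2.COLOR_RGB2GRAY)
c=im[110:240,150:330]; cv2.imwrite('pics/c14.png',cv2.resize(c,(720,520),interpolation=cv2.INTER_CUBIC)[:600,:,::-1])
E
```

```text
(no output)
```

View pics/c14.png

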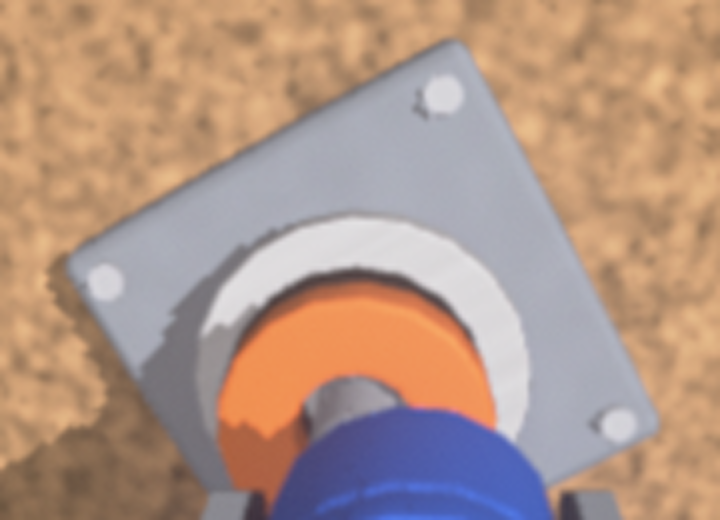

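```bash
python3 - <<'E'
from h import *
im,i=load('w14')
f=lambda u,v:(150+(u+.5)/4-.5,110+(v+.5)/4-.5)
g=lambda u,v,z=.017:onz(i,*f(u,v),z,1)
T,L,Rr=g(442,95),g(105,282),g(616,423)
print('mid',(L+Rr)/2); 
for d in (T-L,T-Rr): print(np.degrees(np.arctan2(d[1],d[0])),np.linalg.norm(d))
c=im[180:320,180:326]; cv2.imwrite('pics/c14b.png',cv2.resize(c,(584,560),interpolation=cv2.INTER_CUBIC)[:600,:,::-1])
E
```

```text
mid [ 0.54847279 -0.01152618  0.017     ]
69.069885966769 0.08228413824634769
159.0797709464929 0.08189264367053083
```

View pics/c14b.png

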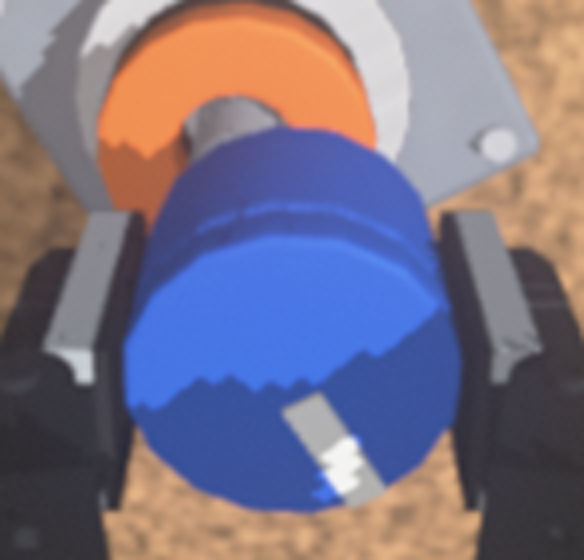

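drive_tool(steps=[[[-3, -5, 5], 0], [[-3, -5.2, 10], 0], [[0, 0, 10], 0], [[0, 0, 5], 0], [[0, 0, 0], 0], [[0, 0, 0], 0], [[0, 0, 0], 0], [[0, 0, 0], 0]])

```text
time: 17.55
tool_pos: [0.5479, -0.0124, 0.0856]
tcp_rot: [1.315, 2.852, 0.0]
wrist_force: [-0.0, 0.4, -0.1]
width: 0.452
```

```bash
python3 st.py 548.0 -11.3 80
```

```text
t 17.55 p [547.9 -12.4  85.6] F [-0.   0.4 -0.1] yawY(jaw x) 40.5 zax [ 8.e-04 -0.e+00 -1.e+00] w 0.4520623144460594
tool delta mm [0.8 0.8 5.6]
```

drive_tool(steps=[[[0.8, 0.8, 2], 0], [[0, 0, 2], 0], [[0, 0, 0], 0], [[0, 0, 0], 0], [[0, 0, 0], 0], [[0, 0, 0], 0]])

```text
time: 18.05
tool_pos: [0.5476, -0.0113, 0.0814]
tcp_rot: [1.315, 2.853, 0.0]
wrist_force: [-0.0, -0.2, -0.2]
width: 0.452
```

```bash
python3 st.py 548.0 -11.3 77
```

```text
t 18.05 p [547.6 -11.3  81.4] F [-0.  -0.2 -0.2] yawY(jaw x) 40.5 zax [ 1.e-04 -0.e+00 -1.e+00] w 0.45206202456342304
tool delta mm [-0.3  0.3  4.4]
```

drive_tool(steps=[[[-0.3, 0.3, 1.5], 0], [[0, 0, 1.5], 0], [[0, 0, 1], 0], [[0, 0, 1], 0], [[0, 0, 0], 0], [[0, 0, 0], 0]])

```text
time: 18.55
tool_pos: [0.5478, -0.0113, 0.0761]
tcp_rot: [-1.315, -2.853, 0.0]
wrist_force: [0.4, 0.2, -0.9]
width: 0.451
```

```bash
python3 st.py 548.0 -11.3 72
```

```text
t 18.55 p [547.8 -11.3  76.1] F [ 0.4  0.2 -0.9] yawY(jaw x) 40.5 zax [-4.e-04  0.e+00 -1.e+00] w 0.4510755634086054
tool delta mm [-0.1  0.2  4.1]
```

drive_tool(steps=[[[0, 0, 1.5], 0], [[0, 0, 1.5], 0], [[0, 0, 1], 0], [[0, 0, 0], 0], [[0, 0, 0], 0], [[0, 0, 0], 0]])

```text
time: 19.05
tool_pos: [0.548, -0.0113, 0.0723]
tcp_rot: [-1.315, -2.853, -0.0]
wrist_force: [0.1, 0.6, -0.3]
width: 0.451
```

```bash
python3 st.py
```

```text
t 19.05 p [548.  -11.3  72.3] F [ 0.1  0.6 -0.3] yawY(jaw x) 40.5 zax [ 0.  0. -1.] w 0.45103932036463645
```

drive_tool(steps=[[[0, 0, 1.5], 0], [[0, 0, 1.5], 0], [[0, 0, 1.5], 0], [[0, 0, 1.5], 0], [[0, 0, 0], 0], [[0, 0, 0], 0], [[0, 0, 0], 0]])

```text
time: 19.63
tool_pos: [0.5479, -0.0113, 0.0663]
tcp_rot: [-1.315, -2.853, 0.0]
wrist_force: [-0.4, 0.4, 0.2]
width: 0.453
```

```bash
python3 st.py
```

```text
t 19.6333 p [547.9 -11.3  66.3] F [-0.4  0.4  0.2] yawY(jaw x) 40.5 zax [-1.e-04 -0.e+00 -1.e+00] w 0.4532997543585
```

The knob has gone onto the shaft freely. I'll check that the wheel is still right before pressing.

```bash
python3 - <<'E'
from h import *
im,i=snap('side','s15')
c=im[165:235,220:305]; cv2.imwrite('pics/c15.png',cv2.resize(c,(680,560),interpolation=cv2.INTER_CUBIC)[:,:,::-1])
im,i=snap('wrist','w15')
cv2.imwrite('pics/c15b.png',cv2.resize(im[150:320,160:346],(744,600),interpolation=cv2.INTER_CUBIC)[:,:,::-1])
E
```

```text
(no output)
```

View pics/c15.png

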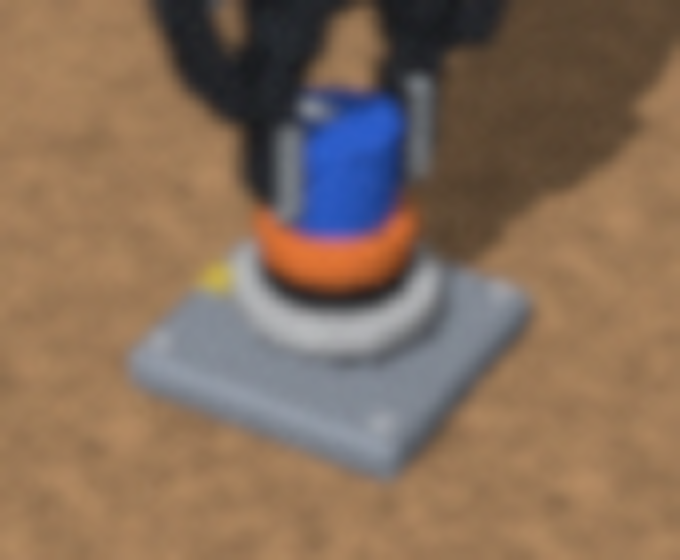

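View pics/c15b.png

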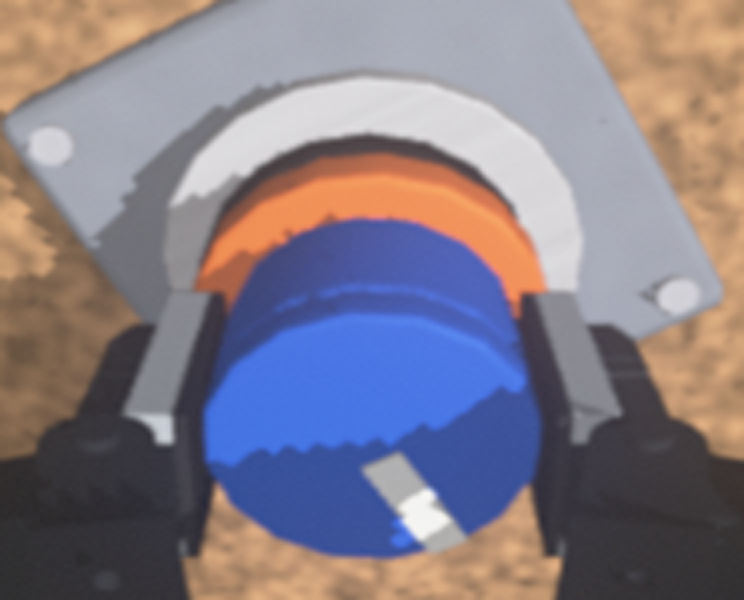

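drive_tool(steps=[[[0, 0, 1], 0], [[0, 0, 1], 0], [[0, 0, 1], 0], [[0, 0, 1], 0], [[0, 0, 0], 0], [[0, 0, 0], 0], [[0, 0, 0], 0]], jaw=0.2, force=90)

```text
time: 20.32
tool_pos: [0.5482, -0.0114, 0.0626]
tcp_rot: [1.315, 2.853, 0.0]
wrist_force: [-1.1, 0.4, 4.0]
width: 0.442
```

drive_tool(steps=[[[0, 0, 1], 0], [[0, 0, 1], 0], [[0, 0, 1], 0], [[0, 0, 0], 0], [[0, 0, 0], 0], [[0, 0, 0], 0]])

```text
time: 20.82
tool_pos: [0.5482, -0.0114, 0.0597]
tcp_rot: [1.315, 2.853, 0.0]
wrist_force: [-1.2, -0.0, 6.9]
width: 0.443
```

```bash
python3 st.py
```

```text
t 20.8167 p [548.2 -11.4  59.7] F [-1.2 -0.   6.9] yawY(jaw x) 40.5 zax [ 4.e-04 -0.e+00 -1.e+00] w 0.44345642522029083
```

drive_tool(steps=[[[0, 0, 1], 0], [[0, 0, 1], 0], [[0, 0, 1], 0], [[0, 0, 1], 0], [[0, 0, 0], 0], [[0, 0, 0], 0], [[0, 0, 0], 0]])

```text
time: 21.4
tool_pos: [0.5483, -0.0114, 0.0562]
tcp_rot: [1.315, 2.853, 0.0]
wrist_force: [-2.8, 0.2, 9.7]
width: 0.443
```

```bash
python3 st.py;  python3 - <<'E'
from h import *
im,i=snap('side','s16')
c=im[165:235,220:305]; cv2.imwrite('pics/c16.png',cv2.resize(c,(680,560),interpolation=cv2.INTER_CUBIC)[:,:,::-1])
im,i=snap('wrist','w16')
cv2.imwrite('pics/c16b.png',cv2.resize(im[150:320,160:346],(744,600),interpolation=cv2.INTER_CUBIC)[:,:,::-1])
E
python3 st.py
```

```text
t 21.4 p [548.3 -11.4  56.2] F [-2.8  0.2  9.7] yawY(jaw x) 40.5 zax [ 5.e-04 -1.e-04 -1.e+00] w 0.4431553285072207
t 21.5 p [548.3 -11.4  56.2] F [-2.5  0.3  9.5] yawY(jaw x) 40.5 zax [ 5.e-04 -1.e-04 -1.e+00] w 0.4462450594982533
```

View pics/c16.png

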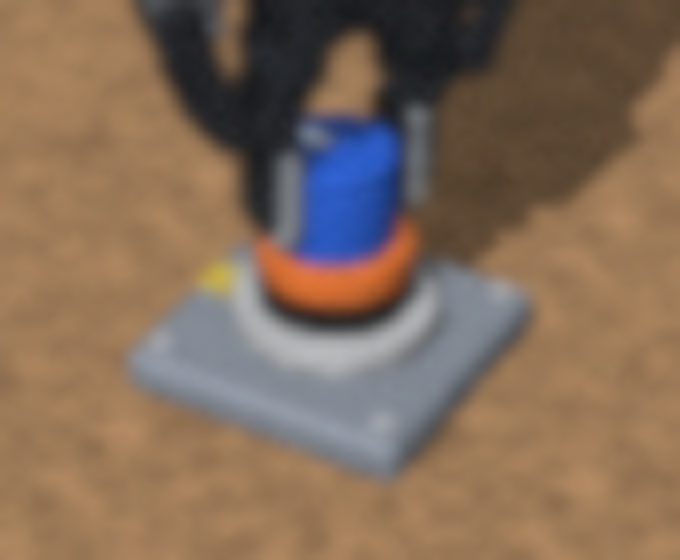

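View pics/c16b.png

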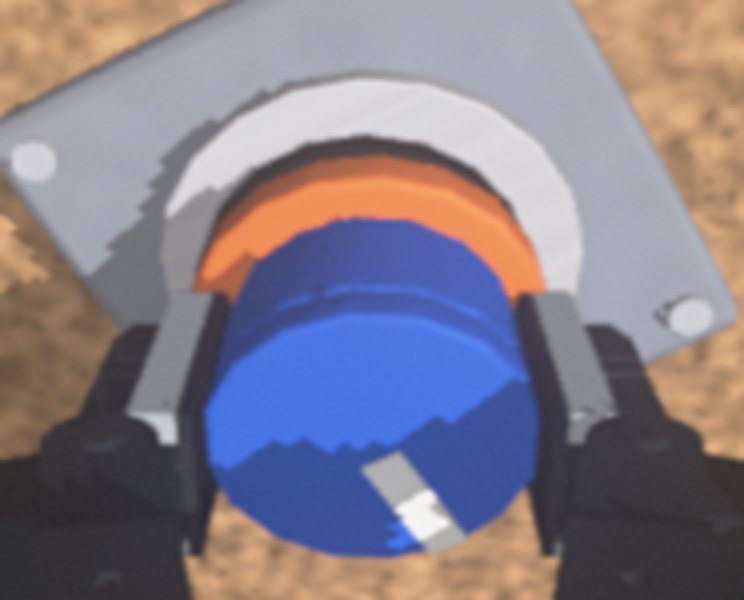

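The plate has clearly sunk: about 7 mm by the images and 9.6 N at the wrist. I'll press a little more for margin.

drive_tool(steps=[[[0, 0, 1], 0], [[0, 0, 0.6], 0], [[0, 0, 0], 0], [[0, 0, 0], 0], [[0, 0, 0], 0], [[0, 0, 0], 0]])

```text
time: 22.0
tool_pos: [0.5483, -0.0114, 0.0548]
tcp_rot: [1.315, 2.853, 0.0]
wrist_force: [-3.2, 0.8, 10.7]
width: 0.45
```

```bash
python3 st.py;  python3 - <<'E'
from h import *
for k in range(3):
    im,i=snap('side','s17')
    s=bot.read_state(); print(s['tool_pos'].round(4),s['wrist_force'].round(1))
a,_=load('s15')
# vertical shift of plate/wheel between unpressed & now by phase correlation on the orange/white rim
for n,(y0,y1,x0,x1) in dict(stack=(190,213,248,276),knob=(178,192,258,268)).items():
    t=a[y0:y1,x0:x1]; r=cv2.matchTemplate(cv2.resize(im[y0-6:y1+10,x0-3:x1+3],None,fx=8,fy=8,interpolation=2),cv2.resize(t,None,fx=8,fy=8,interpolation=2),cv2.TM_CCOEFF_NORMED)
    _,v,_,l=cv2.minMaxLoc(r); print(n,round(v,3),(l[0]/8-3,l[1]/8-6))
u0=proj(i,(.5487,-.011,.05));u1=proj(i,(.5487,-.011,.04)); print('px per 10mm',u1[1]-u0[1],u1[0]-u0[0])
c=im[165:235,220:305]; cv2.imwrite('pics/c17.png',cv2.resize(c,(680,560),interpolation=cv2.INTER_CUBIC)[:,:,::-1])
E
```

```text
t 22.0 p [548.3 -11.4  54.8] F [-3.2  0.8 10.7] yawY(jaw x) 40.5 zax [ 5.e-04 -1.e-04 -1.e+00] w 0.44974894786017944
[ 0.5483 -0.0114  0.0548] [-4.1  0.  10.3]
[ 0.5483 -0.0114  0.0548] [-3.5 -0.3 10.5]
[ 0.5483 -0.0114  0.0548] [-3.2 -0.2 11.1]
stack 0.967 (-0.125, 3.25)
knob 0.974 (-0.125, 3.875)
px per 10mm 3.145890969840451 -0.08342948414014018
```

View pics/c17.png

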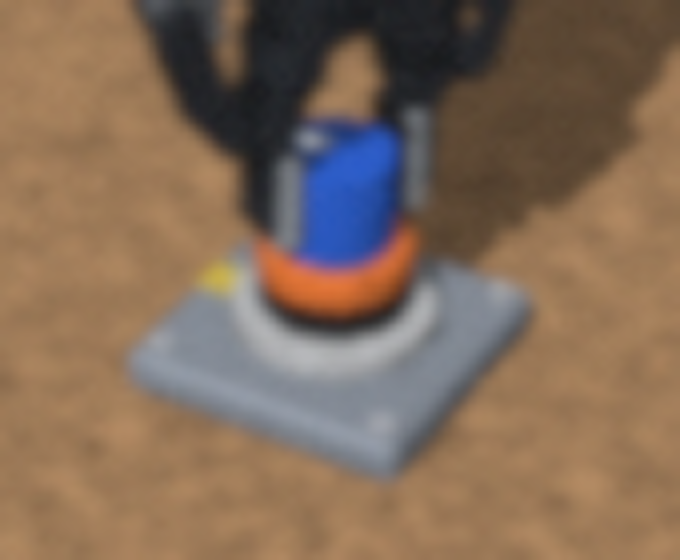

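```bash
python3 -c "
from h import *
print(bot.finish_job())"
```

```text
the job is handed in; nothing more can be done
None
```

The polishing head is together on the grey jig, and the arm is still holding the blue knob pressed down with a 90 N grip so you can slip in the clip. The job took about 22 s of the 66 s allowed, and I handed it in at the end.

I laid the pad round the shaft on the plate and the wheel on top. I then turned the knob about 40° to match the flat, and it slid onto the shaft with no measurable resistance.

**Last checks:**
- **Plate travel:** the wrist force was about 10.7 N, which means roughly 7 mm of the 10 mm travel. The height of the tool suggests 9 mm, and tracking the stack in the side view suggests nearly 10 mm. These don't agree exactly, but all are well past halfway.
- **Steadiness:** the tool held the same pose over the last readings. There was a small sideways force of about 3 N at the wrist.
- **Centring:** the pad measured about 1.5 mm off the shaft axis. I aimed the wheel between the pad's centre and the axis. It looked centred in the pictures, but I did not measure it after release.
- **Bystanders:** I didn't touch the shell, file or paint well and never came close to them. I didn't take a final picture to confirm it.

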